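# Line up the guard hinge leaf on the sander housing and hold it

### The job

Slide the fixture's jaw open, take the loose hinge leaf out of the fixture, and bring its knuckle down between the two knuckles of the fixed leaf on the machine housing so that the three bores line up on one axis, ready for the pin. Finish while still holding the leaf there, steady and in the gripper alone, not resting on or pressed against the housing or its knuckles; the program ends with the leaf held. Leave the other things on the bench where they are.

Things in the scene. Friction and masses are not known exactly. Their poses are not given: they have to be found in the camera images.
- leaf: Loose aluminium hinge leaf, 0.24 kg. Origin: middle of its bore. Knuckle: tube along y, 30 long, 20 outside, 11 bore. Plate above: 8 thick (x), 100 wide (y), from z 14 to 74, on a neck 28 wide. Same after a half turn about z (up). Starts upright in the fixture, knuckle down, origin 30 above the bench, plate ends 12 deep in the jaw slots (1.5 play). Grip across x near the top edge, y -25 to 25.
- fixed_bore (a point): Middle of the bore axis of the housing's two fixed steel knuckles, 93 above the bench; the leaf's origin belongs here. y: along the bores, x: into the housing, z: up. Tubes 20 outside, 11 bore, at y -40 to -20 and 20 to 40 (gap 40, open above, below and to -x). With bores in line and the leaf upright, its plate clears the fixed knuckles by 4.
- housing: Green machine housing, fixed, on rubber feet: 115 (x) by 140 (y), top 90 above the bench, front face 15 behind the bore axis; origin on the bench below fixed_bore, same axes. The fixed leaf's plate on top is 6 thick; an oil cap at x 105, y 30 rises to 102.
- fixture: Slide-jaw fixture, fixed: dark steel base 90 (x) by 240 (y -90 to 150), 20 thick; origin on the bench under the leaf's knuckle, leaf's plate along y. Fixed slotted jaw at y -68 to -38, sliding jaw at y 38 to 86 when shut (lip from y 34); both 43 wide (x), cheeks up to 90 above the bench.
- jaw (a joint): Travel of the sliding jaw in m: 0 shut, 0.06 fully open, growing along the fixture's +y, away from the leaf; friction about 3 N, stays where left. Its lip hangs 16 over the leaf's end, 3 above the plate (lip top 115 above the bench), so the leaf cannot be lifted until the jaw is open 0.035 or more.
- jaw_grip (a point): Middle of the top of the upright grip post on the sliding jaw: 14 thick (fixture's x), 22 long (y), 45 high above the jaw, its top 160 above the bench. Moves with the jaw; axes as the fixture's.
- pin_rack: Bystander: wooden block 75 by 45 by 28 with two headed pins standing in it, 77 high in all; origin under its middle.
- grease_tin: Bystander: closed white tin, 60 diameter, 80 high; origin under its middle.
- spanner: Bystander: a spanner 170 long lying on the bench.
- screw_tray: Bystander: open blue tray 80 by 120 by 40; origin under its middle.
There are look-alikes about, which are no part of the job. What is meant by the leaf is not orange, and is the larger of those in its own colour.

How it is judged:
On the way, in this order (a step that is already met when the one before it is completed fails the run):
1. the sliding jaw is open clear of the leaf (value of joint jaw above 0.025 m), for 0.1 s.
2. the leaf is lifted from the fixture in the gripper (height (world z) of leaf above 0.06 m and contact force between the fingers and leaf above 2 N and contact force between leaf and fixture below 0.3 N), for 0.1 s.
At the end, for the whole second after the job is handed in: Loose bore's middle within 3 mm of the fixed bore axis sideways and in height, within 6 mm along it, bores parallel within 0.08 rad; leaf gripped (over 2 N), touching the housing with under 1.8 N (less than its weight), still (x of leaf in the frame of fixed_bore between -0.003 and 0.003 m and z of leaf in the frame of fixed_bore between -0.003 and 0.003 m and y of leaf in the frame of fixed_bore between -0.006 and 0.006 m and angle between the y axis of leaf and the y axis of fixed_bore, either way round below 0.08 rad and contact force between the fingers and leaf above 2 N and contact force between leaf and housing below 1.8 N and linear speed of leaf below 0.02 m/s); the arm keeps its last pose, push and grip.
It fails at once if a bystander is pushed away or knocked over (distance of any of pin_rack, grease_tin, spanner, screw_tray from where it was at the start of the episode above 0.03 m or angle between any of grease_tin, pin_rack's own z axis and vertical above 0.5 rad).
It also fails if it takes over 51 s, if anything falls off the work surface, if the arm or the gripper's body presses on something with over 40 N, if the wrist force passes 120 N, or if a joint passes its speed limit or range.

### The arm

A 6-joint arm with a two-finger parallel gripper is mounted at the origin on the work surface. World frame = base frame: x ahead of the robot, y to its left, z up, the work surface at z = 0. Lengths are in m, angles in rad, forces in N, time in s.
With the tool pointing down it reaches from about 0.3 to 0.775 m from the base axis. Payload 14.6 kg.
Tool frame: the origin (TCP) lies on the mounting face of the last link; the fingertips stand 199 mm ahead of it and the grasp point (between the pads) lies 180 mm ahead of it; z points along the fingers, y is the line along which they close (so a half turn about z gives the same grasp; the last joint's range is limited). The gripper opens to 94 mm and grips with 3 to 60 N. Pads are 16 mm wide; open, the fingers measure 119 mm over their backs; the gripper's body (75 mm by 177 mm) begins 78 mm behind the grasp point.
Start: joints at [-1.313, 0.3, 1.521, -0, 1.321, -0.067], TCP at [0.176, -0.521, 0.405] pointing down, gripper open.
Joint ranges: [-3.03, 3.03], [-0.79, 2.21], [0.23, 2.52], [-1.04, 4.18], [0, 3.07], [-2.55, 2.55]. Speed limits (rad/s): [2.22, 2.22, 2.57, 3.14, 3.14, 3.14].

### API

Orientations are given as [roll, pitch, yaw] about the fixed x, y, z axes, in that order (R = Rz(yaw) Ry(pitch) Rx(roll)).
In Python, from station import telemetry, cams, workorder, finder gives the robot as it stands.
- The arm moves only by the tool jog_arm, never from a script. Its argument "rows" is a list of rows, each an object with "gripper": the finger opening in m, from 0 to 0.094; "slide": the shift along the tool's x, y, z in m, a list of three; "spin": the turn about the tool's z in rad. In form: [{"gripper": gripper, "slide": [tx, ty, tz], "spin": spin}, ...]. A call has 1 to 8 rows; each row is the pose to reach, as a shift and turn from the pose commanded when the call began, along the tool's axes at that moment; what a row does not reach only later rows make up. A row lasts 1/10 s, in which the tool goes at most 50 mm and 8.59 degrees, less where a joint would pass 70% of its speed; a pose out of reach is approached as far as the arm can. A call with a gripper value outside its range is refused whole. The fingers move at their own pace and stop on an object; "squeeze" is the grip in N (left out, the last holds). Time passes only in rows, so rows that repeat a pose let the fingers close. It gives the time, the measured TCP pose, the force, the opening and the grip force at its end, in the units of the state.
- telemetry.get_obs(): the state, without advancing time (a new reading comes with each control period).
- cams.camera(name): name is "scene" or "top" or "wrist"; returns (picture, depth): 384x512x3 uint8, red, green, blue; 384x512 float32, m along the optical axis (not along the pixel's ray), 0 where there is no reading.
- cams.camera_info(name): a dict with "camera_matrix" (3x3 intrinsics, pixels), "R" (3x3) and "t" (3): a world point X has camera coordinates R X + t; the wrist camera has in their place "tool_from_camera" (4x4, takes a point from camera to tool coordinates, whose origin is the TCP and whose axes are the flange's). Camera axes: x right, y down, z forward; pixel columns grow to the right and rows downward; lengths in m; the calibration is good to about 2 mm. The wrist camera is an equidistant fisheye: a pixel r from the principal point sees the ray r / f radians off the axis. A picture is of the moment at which its call begins: read the wrist's pose just before it. camera_info takes no time and is no camera call.
- workorder.hand_in(): hands the job in; it is judged then, once.
Trained networks look in the newest picture that a camera, given by its name, has taken for a name from the list of things; names that differ only in an ending like _2 or _b are one class to them, and where a whole thing is asked for, a point or a joint stands for the part that bears it (a point fixed in the world has none). Each returns a list of dicts, best first, with "confidence" (0 to 1); they miss things now and then, are a little off and sometimes report something else, mostly with a low value. They report only what shows in the picture. A call takes as long as a camera call. They do not tell look-alikes from the thing itself.
- finder.find_in(target, camera): "point" ([x, y, z] in m, in world coordinates, good to about 4 mm: the middle of the surface that is visible of it).
- finder.masks_of(target, camera): "region" (384x512 bool, what is visible of it).
The state is a dict: "time_s": time; "qpos": joint angles; "joint_vel": joint speeds; "tau": joint torques, N m; "ee_pos": TCP position; "eef_rot": TCP orientation; "force": force on the tool from outside, world axes, zero at the start; "moment": the same for the moment, N m; "grip_width": finger opening in m; "grip_force": force on a finger pad.
Only numpy, scipy, OpenCV 4.12 (cv2) and the standard library are available. Lean on these libraries where they do the work, as an engineer would, in place of code of your own. Each camera call takes 0.05 s, during which the arm holds its last target. There are 200 camera calls.

## Working session

There is one attempt and no reset: what is moved stays moved. The work goes in short steps, Python scripts to look and compute and a tool call to move; the robot and the scene stay as the last step left them, time stands still between calls to the robot, and variables do not carry over. Pictures are saved under pics/ and viewed, at most 10 in all, crops included, and the job is handed in when it is done.

Besides the shell and the picture viewer there is one more tool, called after "Call:" by a JSON object that holds its "name" and its "arguments". jog_arm: Moves the arm, as the interface text tells. Its arguments: {"type":"object","properties":{"rows":{"type":"array","items":{"type":"object","properties":{"gripper":{"type":"number"},"slide":{"type":"array","items":{"type":"number"}},"spin":{"type":"number"}}}},"squeeze":{"type":"number"}},"required":["rows"]}

```bash
ls; mkdir -p pics
cat > h.py <<'E'
import numpy as np, cv2
from station import telemetry, cams, workorder, finder
from scipy.spatial.transform import Rotation as Ro
def world(name,depth,info,R_T=None):
    K=np.array(info["camera_matrix"]);h,w=depth.shape
    u,v=np.meshgrid(np.arange(w),np.arange(h))
    if name!="wrist":
        P=np.stack([(u-K[0,2])/K[0,0]*depth,(v-K[1,2])/K[1,1]*depth,depth],-1)
        return (P-np.array(info["t"]))@np.array(info["R"])   # R^T (P-t)
    a=(u-K[0,2])/K[0,0];b=(v-K[1,2])/K[1,1];r=np.hypot(a,b)+1e-9
    s=np.tan(np.minimum(r,1.5))/r
    P=np.stack([a*s*depth,b*s*depth,depth],-1)
    M=np.array(info["tool_from_camera"]);P=P@M[:3,:3].T+M[:3,3]
    return P@R_T[0].T+R_T[1]
def shot(name):
    o=telemetry.get_obs();T=(Ro.from_euler("xyz",o["eef_rot"]).as_matrix(),np.array(o["ee_pos"]))
    im,d=cams.camera(name);W=world(name,d,cams.camera_info(name),T);W[d<=0]=np.nan
    return im,d,W
def save(f,im): cv2.imwrite("pics/"+f,im[...,::-1])
E
python3 - <<'E'
from h import *
a,d,W=shot("scene");b,d2,W2=shot("top")
np.savez("s0.npz",a=a,W=W,b=b,W2=W2)
save("scene0.png",a);save("top0.png",b)
o=telemetry.get_obs();print(o)
for c in["scene","top"]:
  for t in["leaf","housing","fixture","jaw_grip","pin_rack","grease_tin","spanner","screw_tray"]:
    print(c,t,[(np.round(x["point"],3).tolist(),round(x["confidence"],2)) for x in finder.find_in(t,c)])
E
```

```text
pics
{'time_s': 0.1, 'qpos': array([-1.31260429e+00,  3.00438637e-01,  1.52152753e+00,  6.80924496e-06,
        1.32071784e+00, -6.66222861e-02]), 'joint_vel': array([ 0.00149354, -0.00179352, -0.00222846, -0.00142009, -0.00113123,
        0.0010398 ]), 'tau': array([ 2.20751237e-03, -5.32642043e+01, -3.53285193e+01,  7.09188008e-02,
        2.34881375e-02, -5.63643903e-05]), 'ee_pos': array([ 0.17550194, -0.52121807,  0.40412667]), 'eef_rot': array([-3.14050415e+00, -7.92362498e-05,  3.24812590e-01]), 'force': array([ 0.37839709, -0.54345984, -0.03034145]), 'moment': array([0.03689657, 0.00477735, 0.0086693 ]), 'grip_force': 0.0, 'grip_width': 0.09386761521928774}
scene leaf [([0.518, -0.219, 0.074], 0.94), ([0.555, -0.422, 0.049], 0.94), ([0.38, -0.265, 0.042], 0.56)]
scene housing [([0.578, 0.167, 0.089], 0.55)]
scene fixture [([0.541, -0.181, 0.021], 0.82), ([0.736, -0.016, 0.061], 0.5)]
scene jaw_grip [([0.546, -0.16, 0.091], 0.77)]
scene pin_rack [([0.396, 0.018, 0.028], 0.98)]
scene grease_tin [([0.739, -0.018, 0.06], 0.56)]
scene spanner [([0.78, -0.172, 0.01], 0.61)]
scene screw_tray [([0.58, 0.17, 0.084], 0.75)]
top leaf [([0.552, -0.418, 0.067], 0.61), ([0.511, -0.223, 0.101], 0.57), ([0.371, -0.263, 0.059], 0.49)]
top housing [([0.55, 0.183, 0.092], 0.75)]
top fixture [([0.521, -0.178, 0.019], 0.89)]
top jaw_grip [([0.53, -0.154, 0.116], 0.64)]
top pin_rack [([0.388, 0.015, 0.027], 0.83)]
top grease_tin [([0.721, -0.001, 0.077], 0.9)]
top spanner [([0.765, -0.17, 0.002], 0.77)]
top screw_tray [([0.774, 0.177, 0.006], 0.61), ([0.764, -0.172, 0.009], 0.18)]
```

View pics/scene0.png

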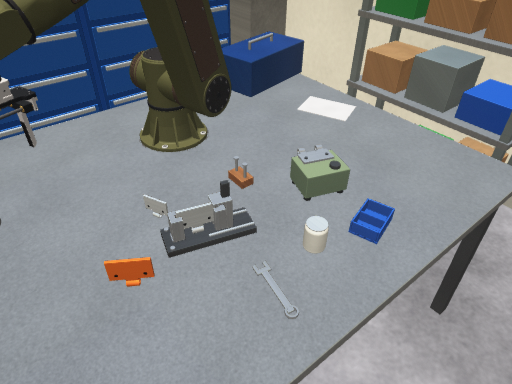

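View pics/top0.png

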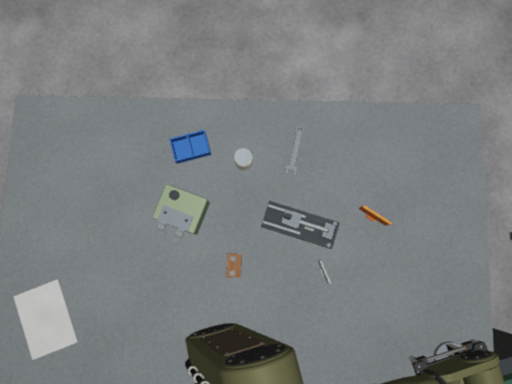

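Run:
```python
from h import *
i=cams.camera_info("wrist");print(np.round(i["camera_matrix"],1),np.round(i["tool_from_camera"],3))
z=np.load("s0.npz");W2=z["W2"]
# post top and housing knuckles by height in top view
for n,(x0,x1,y0,y1) in {"post":(.45,.62,-.25,-.05),"hous":(.45,.7,.05,.3)}.items():
    m=(W2[...,0]>x0)&(W2[...,0]<x1)&(W2[...,1]>y0)&(W2[...,1]<y1)
    for lo,hi in [(.015,.03),(.085,.12),(.12,.2)]:
        P=W2[m&(W2[...,2]>lo)&(W2[...,2]<hi)]
        if len(P)>3:
            r=cv2.minAreaRect(P[:,:2].astype(np.float32));print(n,lo,len(P),np.round(P.mean(0),3),np.round(r[0],3),np.round(r[1],3),round(r[2],1))
A=cv2.resize(z["a"][180:300,90:270],None,fx=4,fy=4,interpolation=cv2.INTER_CUBIC);save("crop.png",A)
```

```text
[[297.3   0.  253.2]
 [  0.  297.3 190.2]
 [  0.    0.    1. ]] [[ 0.    -0.966 -0.258  0.074]
 [ 1.     0.    -0.     0.   ]
 [ 0.    -0.258  0.966  0.019]
 [ 0.     0.     0.     1.   ]]
post 0.015 1130 [ 0.528 -0.158  0.021] [ 0.529 -0.167] [0.193 0.09 ] 74.2
post 0.085 282 [ 0.526 -0.173  0.11 ] [ 0.523 -0.19 ] [0.124 0.043] 74.5
post 0.12 55 [ 0.534 -0.143  0.149] [ 0.529 -0.153] [0.044 0.042] 85.3
hous 0.015 22 [0.534 0.124 0.023] [0.533 0.124] [0.001 0.107] 70.6
hous 0.085 1755 [0.552 0.19  0.093] [0.545 0.193] [0.14 0.14] 70.9
```

Call:
{"name": "jog_arm", "arguments": {"rows": [{"gripper":0.094,"slide":[0.19,-0.1,0],"spin":-0.5},{"gripper":0.094,"slide":[0.378,-0.2,0],"spin":-0.98},{"gripper":0.094,"slide":[0.378,-0.2,0],"spin":-0.98},{"gripper":0.094,"slide":[0.378,-0.2,0],"spin":-0.98},{"gripper":0.094,"slide":[0.378,-0.2,0],"spin":-0.98},{"gripper":0.094,"slide":[0.378,-0.2,0],"spin":-0.98},{"gripper":0.094,"slide":[0.378,-0.2,0],"spin":-0.98},{"gripper":0.094,"slide":[0.378,-0.2,0],"spin":-0.98}]}}

```text
time_s: 1.7
ee_pos: [0.4519, -0.2293, 0.4049]
eef_rot: [3.141, 0.0, 1.308]
force: [-0.6, -0.7, -0.2]
grip_width: 0.094
grip_force: 0.0
```

Run:
```python
from h import *
a,d,W=shot("wrist");np.savez("w1.npz",a=a,W=W);save("w1.png",a)
print(telemetry.get_obs()["ee_pos"])
```

```text
[ 0.4553487  -0.22502649  0.40483009]
```

View pics/crop.png

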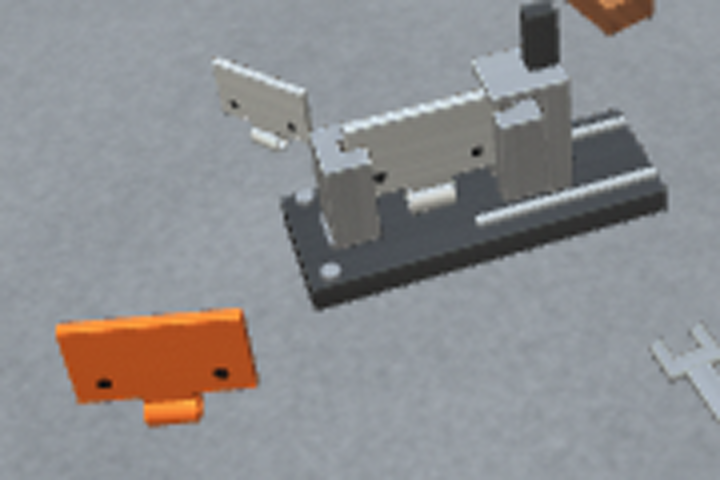

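View pics/w1.png

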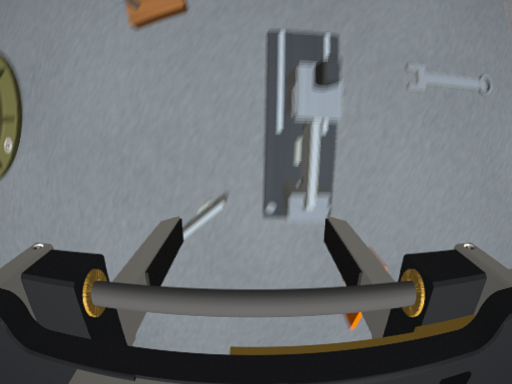

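The scene shows three leaf-like things: orange one at (130,270), small grey one at (155,206), grey one in the fixture at (195,215). The last one is the leaf: it is not orange, it is the larger grey one, and it stands in the jaws. The enlarged crop confirms this (leaf at crop (420,145), small grey at (260,100)). In the wrist view the post top is at (327,72) and the leaf's top edge runs from (317,125) to (312,205).

```bash
cat >> h.py <<'E'
def fixt(W,a,yaw0=-0.272):
    m=(np.abs(W[...,0]-.52)<.1)&(np.abs(W[...,1]+.17)<.15)
    def rect(lo,hi,sel=None):
        P=W[m&(W[...,2]>lo)&(W[...,2]<hi)]
        if sel is not None: P=P[sel(P)]
        return P
    return rect
E
python3 - <<'E'
from h import *
for f,k,kk in (("w1.npz","a","W"),("s0.npz","b","W2"),("s0.npz","a","W")):
    W=np.load(f)[kk]
    m=(np.abs(W[...,0]-.52)<.12)&(np.abs(W[...,1]+.17)<.16)
    c,s=np.cos(-.272),np.sin(-.272)
    X=W[...,0]*c+W[...,1]*s; Y=-W[...,0]*s+W[...,1]*c   # fixture-aligned
    print(f,kk)
    for n,(lo,hi) in dict(base=(.012,.028),leafcheek=(.08,.099),leaftop=(.099,.112),lip=(.112,.125),post=(.145,.18)).items():
        q=m&(W[...,2]>lo)&(W[...,2]<hi)
        if q.sum()<3: continue
        x,y,zz=X[q],Y[q],W[...,2][q]
        print(n,q.sum(),"X",np.round(np.percentile(x,[1,25,50,75,99]),4),"Y",np.round(np.percentile(y,[1,25,50,75,99]),4),"z",np.round(np.median(zz),4))
E
```

```text
w1.npz W
base 7461 X [0.5088 0.5207 0.5334 0.5682 0.5972] Y [-0.1591 -0.0915 -0.0433  0.041   0.0737] z 0.0208
leafcheek 1383 X [0.5319 0.5381 0.5491 0.5605 0.5735] Y [-0.1411 -0.1311 -0.1198 -0.0915  0.0094] z 0.0906
leaftop 817 X [0.5321 0.5502 0.5525 0.5549 0.5575] Y [-0.1212 -0.0979 -0.0748 -0.0512  0.0128] z 0.1042
lip 1984 X [0.5324 0.5402 0.548  0.5623 0.5747] Y [-0.0337 -0.024  -0.014  -0.0039  0.0167] z 0.1157
post 574 X [0.5466 0.5484 0.5521 0.5561 0.5607] Y [-0.0052 -0.0004  0.0049  0.0105  0.0164] z 0.1601
s0.npz W2
base 1456 X [0.51   0.5249 0.5456 0.581  0.5991] Y [-0.1607 -0.0968 -0.0441  0.0336  0.0756] z 0.0204
leafcheek 162 X [0.5328 0.541  0.5506 0.5635 0.5749] Y [-0.1397 -0.1313 -0.1225 -0.1116  0.0192] z 0.09
leaftop 106 X [0.5338 0.5515 0.5542 0.5567 0.5742] Y [-0.1202 -0.0898 -0.0611 -0.0293  0.0186] z 0.1048
lip 174 X [0.5337 0.5429 0.5525 0.5673 0.5757] Y [-0.032  -0.0223 -0.0116 -0.0001  0.0187] z 0.1155
post 38 X [0.5481 0.5506 0.5546 0.558  0.5618] Y [-0.0029  0.0029  0.008   0.0129  0.0176] z 0.1593
s0.npz W
base 1622 X [0.5127 0.5564 0.5788 0.5932 0.6017] Y [-0.1615 -0.1094 -0.0481  0.0296  0.0745] z 0.0214
leafcheek 508 X [0.5346 0.5573 0.5599 0.5737 0.5782] Y [-0.1403 -0.1214 -0.0769 -0.0246  0.016 ] z 0.0905
leaftop 178 X [0.5499 0.5554 0.5578 0.5613 0.5779] Y [-0.1212 -0.0936 -0.0632 -0.0324  0.0186] z 0.1045
lip 219 X [0.5339 0.5512 0.5621 0.5714 0.5783] Y [-0.0326 -0.0221 -0.0108  0.0003  0.018 ] z 0.1163
post 77 X [0.5503 0.5571 0.5608 0.5622 0.5653] Y [-0.0037  0.0006  0.0066  0.0117  0.0183] z 0.1571
```

Call:
{"name": "jog_arm", "arguments": {"rows": [{"gripper":0.094,"slide":[0.05,0.027,0],"spin":0.007},{"gripper":0.094,"slide":[0.1,0.0545,0],"spin":0.007},{"gripper":0.094,"slide":[0.1,0.0545,0],"spin":0.007},{"gripper":0.094,"slide":[0.1,0.0545,0.03],"spin":0.007},{"gripper":0.094,"slide":[0.1,0.0545,0.06],"spin":0.007},{"gripper":0.094,"slide":[0.1,0.0545,0.078],"spin":0.007},{"gripper":0.094,"slide":[0.1,0.0545,0.078],"spin":0.007},{"gripper":0.094,"slide":[0.1,0.0545,0.078],"spin":0.007}], "squeeze": 15}}

```text
time_s: 2.55
ee_pos: [0.5298, -0.1493, 0.3274]
eef_rot: [3.141, 0.0, 1.297]
force: [0.2, -0.3, 0.3]
grip_width: 0.094
grip_force: 0.0
```

Call:
{"name": "jog_arm", "arguments": {"rows": [{"gripper":0.0,"slide":[0,0,0],"spin":0},{"gripper":0.0,"slide":[0,0,0],"spin":0},{"gripper":0.0,"slide":[0,0,0],"spin":0},{"gripper":0.0,"slide":[0,0,0],"spin":0},{"gripper":0.0,"slide":[0,0,0],"spin":0},{"gripper":0.0,"slide":[0,0,0],"spin":0},{"gripper":0.0,"slide":[0,0,0],"spin":0},{"gripper":0.0,"slide":[0,0,0],"spin":0}]}}

```text
time_s: 3.35
ee_pos: [0.5298, -0.149, 0.3266]
eef_rot: [-3.141, -0.0, 1.298]
force: [0.0, 0.1, -0.1]
grip_width: 0.0334
grip_force: 0.0
```

Call:
{"name": "jog_arm", "arguments": {"rows": [{"gripper":0.033,"slide":[0.007,0.003,0],"spin":0},{"gripper":0.0,"slide":[0.007,0.003,0],"spin":0},{"gripper":0.0,"slide":[0.007,0.003,0],"spin":0},{"gripper":0.0,"slide":[0.007,0.003,0],"spin":0},{"gripper":0.0,"slide":[0.007,0.003,0],"spin":0},{"gripper":0.0,"slide":[0.007,0.003,0],"spin":0}]}}

```text
time_s: 3.95
ee_pos: [0.5352, -0.1432, 0.3266]
eef_rot: [3.138, -0.0, 1.298]
force: [15.0, -1.0, -7.5]
grip_width: 0.014
grip_force: 15.0
```

Call:
{"name": "jog_arm", "arguments": {"rows": [{"gripper":0.0,"slide":[0,0.0015,0],"spin":0},{"gripper":0.0,"slide":[0.005,0.0015,0],"spin":0},{"gripper":0.0,"slide":[0.015,0.0015,0],"spin":0},{"gripper":0.0,"slide":[0.025,0.0015,0],"spin":0},{"gripper":0.0,"slide":[0.035,0.0015,0],"spin":0},{"gripper":0.0,"slide":[0.045,0.0015,0],"spin":0},{"gripper":0.0,"slide":[0.052,0.0015,0],"spin":0},{"gripper":0.0,"slide":[0.052,0.0015,0],"spin":0}]}}

```text
time_s: 4.75
ee_pos: [0.5505, -0.0919, 0.3266]
eef_rot: [3.14, -0.001, 1.299]
force: [6.4, 1.1, -3.5]
grip_width: 0.0143
grip_force: 15.0
```

Call:
{"name": "jog_arm", "arguments": {"rows": [{"gripper":0.06,"slide":[0,0,0],"spin":0},{"gripper":0.06,"slide":[0,0,0],"spin":0},{"gripper":0.06,"slide":[0,0,0],"spin":0},{"gripper":0.06,"slide":[0,0,-0.04],"spin":0},{"gripper":0.06,"slide":[0,0,-0.06],"spin":0},{"gripper":0.06,"slide":[-0.05,0,-0.06],"spin":0},{"gripper":0.06,"slide":[-0.1,0,-0.06],"spin":0},{"gripper":0.06,"slide":[-0.15,0,-0.06],"spin":0}]}}

```text
time_s: 5.55
ee_pos: [0.5088, -0.2391, 0.387]
eef_rot: [3.141, -0.0, 1.299]
force: [1.1, -0.5, 0.3]
grip_width: 0.0597
grip_force: 0.0
```

Call:
{"name": "jog_arm", "arguments": {"rows": [{"gripper":0.06,"slide":[0,0,0],"spin":0},{"gripper":0.06,"slide":[0,0,0],"spin":0}]}}

```text
time_s: 5.75
ee_pos: [0.5092, -0.2385, 0.3866]
eef_rot: [-3.141, -0.0, 1.296]
force: [-0.5, 0.2, 0.2]
grip_width: 0.06
grip_force: 0.0
```

Run:
```python
from h import *
a,d,W=shot("wrist");np.savez("w2.npz",a=a,W=W);save("w2.png",a)
o=telemetry.get_obs();c,s=np.cos(-.272),np.sin(-.272);p=o["ee_pos"]
print(p,o["eef_rot"],"X",p[0]*c+p[1]*s,"Y",-p[0]*s+p[1]*c)
m=(np.abs(W[...,0]-.52)<.12)&(np.abs(W[...,1]+.17)<.19)
X=W[...,0]*c+W[...,1]*s; Y=-W[...,0]*s+W[...,1]*c
for n,(lo,hi) in dict(cheek=(.085,.098),leaftop=(.099,.110),lip=(.112,.125),post=(.15,.17)).items():
    q=m&(W[...,2]>lo)&(W[...,2]<hi)
    if q.sum()<3: continue
    x,y,zz=X[q],Y[q],W[...,2][q]
    print(n,q.sum(),"X",np.round(np.percentile(x,[1,25,50,75,99]),4),"Y",np.round(np.percentile(y,[1,25,50,75,99]),4),"z",np.round(np.median(zz),4))
q=m&(W[...,2]>.1)&(W[...,2]<.109)&(np.abs(X-.555)<.012)&(Y<-.02)
print(np.polyfit(Y[q],X[q],1),np.median(X[q]),np.percentile(X[q],[2,98]))
```

```text
[ 0.50961177 -0.23749412  0.38660059] [-3.14137486e+00 -3.28706700e-04  1.29737466e+00] X 0.5546809528948164 Y -0.09185126035253427
cheek 1046 X [0.5324 0.5413 0.5534 0.5655 0.5745] Y [-0.1409 -0.1343 -0.1275 -0.119  -0.1121] z 0.0906
leaftop 986 X [0.5497 0.5517 0.5537 0.5555 0.5573] Y [-0.1222 -0.0963 -0.0706 -0.0457  0.0195] z 0.1042
lip 2526 X [0.5331 0.5423 0.554  0.5665 0.5752] Y [0.0197 0.0298 0.0407 0.0525 0.0703] z 0.1157
post 465 X [0.5478 0.5513 0.5541 0.5576 0.5612] Y [0.048  0.0504 0.055  0.0594 0.0641] z 0.1601
[0.00280306 0.55384814] 0.553653188857683 [0.54984644 0.55729473]
```

View pics/w2.png

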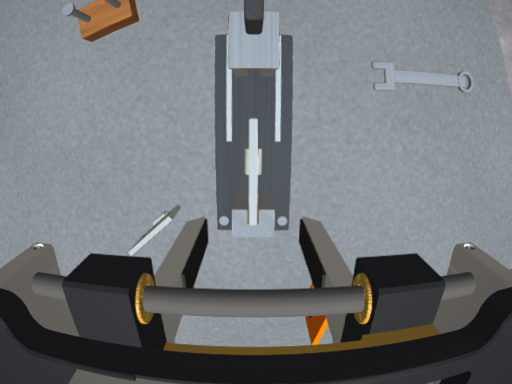

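Call:
{"name": "jog_arm", "arguments": {"rows": [{"gripper":0.06,"slide":[0.022,0,0.04],"spin":0},{"gripper":0.06,"slide":[0.022,0,0.08],"spin":0},{"gripper":0.06,"slide":[0.022,0,0.113],"spin":0},{"gripper":0.03,"slide":[0.022,0,0.113],"spin":0},{"gripper":0.0,"slide":[0.022,0,0.113],"spin":0},{"gripper":0.0,"slide":[0.022,0,0.113],"spin":0},{"gripper":0.0,"slide":[0.022,0,0.113],"spin":0},{"gripper":0.0,"slide":[0.022,0,0.113],"spin":0}], "squeeze": 30}}

```text
time_s: 6.6
ee_pos: [0.5156, -0.2167, 0.2748]
eef_rot: [3.14, 0.0, 1.298]
force: [-0.1, 0.6, 0.4]
grip_width: 0.0237
grip_force: 0.0
```

Call:
{"name": "jog_arm", "arguments": {"rows": [{"gripper":0.0,"slide":[0,0,0],"spin":0},{"gripper":0.0,"slide":[0,0,0],"spin":0},{"gripper":0.0,"slide":[0,0,0],"spin":0},{"gripper":0.0,"slide":[0,0,0],"spin":0}]}}

```text
time_s: 7.0
ee_pos: [0.5155, -0.2167, 0.274]
eef_rot: [3.141, 0.0, 1.298]
force: [-1.6, -0.6, 5.0]
grip_width: 0.008
grip_force: 30.0
```

Call:
{"name": "jog_arm", "arguments": {"rows": [{"gripper":0.0,"slide":[0,0,-0.01],"spin":0},{"gripper":0.0,"slide":[0,0,-0.025],"spin":0},{"gripper":0.0,"slide":[0,0,-0.045],"spin":0},{"gripper":0.0,"slide":[0,0,-0.07],"spin":0},{"gripper":0.0,"slide":[0,0,-0.1],"spin":0},{"gripper":0.0,"slide":[0,0,-0.13],"spin":0},{"gripper":0.0,"slide":[0,0,-0.15],"spin":0},{"gripper":0.0,"slide":[0,0,-0.15],"spin":0}]}}

```text
time_s: 7.8
ee_pos: [0.5154, -0.2166, 0.4266]
eef_rot: [3.137, 0.001, 1.298]
force: [0.4, -0.7, -2.7]
grip_width: 0.0077
grip_force: 30.0
```

Run:
```python
from h import *
o=telemetry.get_obs();print(o["ee_pos"],o["eef_rot"],o["grip_width"],o["grip_force"],o["force"])
a,d,W=shot("scene");np.savez("s1.npz",a=a,W=W)
b,d2,W2=shot("wrist");np.savez("w3.npz",a=b,W=W2)
A=cv2.resize(a[120:260,90:300],None,fx=2.4,fy=2.4,interpolation=cv2.INTER_CUBIC)
v=np.zeros((336,504+448,3),np.uint8);v[:,:504]=A[:336];v[:,504:]=cv2.resize(b,(448,336));save("g.png",cv2.resize(v,(800,282)))
```

```text
[ 0.51540277 -0.2165589   0.42656693] [3.13710788e+00 8.72369503e-04 1.29783627e+00] 0.0076543092387206324 29.992114305496216 [ 0.3963282  -0.72269926 -2.74078221]
```

View pics/g.png

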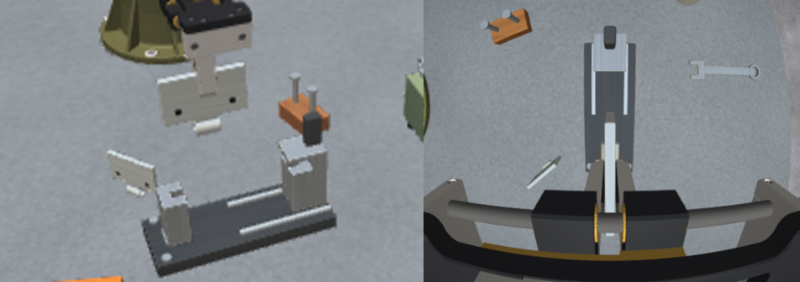

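The picture shows the leaf hanging level in the fingers (left part, (205,95)), clear of the fixture. The jaw stays open with its post at (312,128).

Call:
{"name": "jog_arm", "arguments": {"rows": [{"gripper":0.0,"slide":[0.0,-0.01,-0.02],"spin":0},{"gripper":0.0,"slide":[0.035,-0.028,-0.024],"spin":0},{"gripper":0.0,"slide":[0.075,-0.045,-0.024],"spin":0.02},{"gripper":0.0,"slide":[0.12,-0.065,-0.024],"spin":0.03},{"gripper":0.0,"slide":[0.165,-0.085,-0.024],"spin":0.04},{"gripper":0.0,"slide":[0.21,-0.105,-0.024],"spin":0.05},{"gripper":0.0,"slide":[0.255,-0.125,-0.024],"spin":0.06},{"gripper":0.0,"slide":[0.29,-0.14,-0.024],"spin":0.06}]}}

```text
time_s: 8.7
ee_pos: [0.458, 0.1027, 0.4462]
eef_rot: [-3.139, 0.001, 1.238]
force: [0.1, 0.0, -2.7]
grip_width: 0.0081
grip_force: 30.0
```

Call:
{"name": "jog_arm", "arguments": {"rows": [{"gripper":0.0,"slide":[0.012,-0.006,0],"spin":0},{"gripper":0.0,"slide":[0.016,-0.008,0],"spin":0},{"gripper":0.0,"slide":[0.016,-0.008,0],"spin":0},{"gripper":0.0,"slide":[0.016,-0.008,0],"spin":0}]}}

```text
time_s: 9.1
ee_pos: [0.4568, 0.1171, 0.4472]
eef_rot: [-3.141, 0.001, 1.237]
force: [-0.1, -0.3, -2.9]
grip_width: 0.0079
grip_force: 30.0
```

Run:
```python
from h import *
b,d2,W2=shot("wrist");np.savez("w4.npz",a=b,W=W2)
o=telemetry.get_obs();p=np.array(o["ee_pos"]);R=Ro.from_euler("xyz",o["eef_rot"]).as_matrix();print(p,o["eef_rot"],o["grip_force"],o["force"])
a,d,W=shot("scene");np.savez("s2.npz",a=a,W=W,p=p,R=R)
v=np.concatenate([cv2.resize(a[60:260,160:400],(480,400)),cv2.resize(b,(533,400))],1);save("h.png",cv2.resize(v,(800,316)))
# housing by wrist
z0=np.load("s0.npz")
for n,W in(("wrist",W2),("top0",z0["W2"]),("scene0",z0["W"])):
    m=(np.hypot(W[...,0]-.545,W[...,1]-.193)<.12)
    P=W[m&(W[...,2]>.084)&(W[...,2]<.108)]
    r=cv2.minAreaRect(P[:,:2].astype(np.float32));print(n,len(P),np.round(r[0],4),np.round(r[1],4),round(r[2],2))
    c,s=np.cos(-.333),np.sin(-.333);ax=np.array([[c,-s],[s,c]])
    Q=(W[...,:2]-[.488,.213])@ax
    for nm,k in dict(top=(W[...,2]>.084)&(W[...,2]<.0935),plate=(W[...,2]>.0945)&(W[...,2]<.0985)&(Q[...,0]<.06),kn=(W[...,2]>.0995)&(W[...,2]<.108)&(Q[...,0]<.03)).items():
        q=Q[m&k]
        if len(q)>3: print(nm,len(q),np.round(np.percentile(q,[1,10,50,90,99],axis=0).T,4).tolist(),np.round(np.median(W[...,2][m&k]),4))
```

```text
[0.45683184 0.11704667 0.44733643] [-3.14119326e+00  4.12224124e-04  1.23629374e+00] 29.992022216320038 [ 0.34653624 -0.13681854 -2.84391626]
wrist 12129 [0.5445 0.1931] [0.1399 0.1406] 70.56
top 6752 [[0.0166, 0.039, 0.0861, 0.1206, 0.1282], [-0.0695, -0.0616, -0.0092, 0.0592, 0.0673]] 0.0906
plate 3645 [[0.009, 0.0163, 0.0351, 0.0553, 0.0596], [-0.0496, -0.0405, -0.0015, 0.0384, 0.048]] 0.0967
kn 545 [[-0.0079, -0.0057, -0.0002, 0.0063, 0.0085], [-0.0405, -0.0372, -0.0208, 0.0349, 0.0391]] 0.1025
top0 1768 [0.5455 0.1932] [0.1403 0.1399] 70.89
top 1004 [[0.0125, 0.0337, 0.085, 0.1227, 0.1299], [-0.0691, -0.0608, -0.0075, 0.0598, 0.069]] 0.0901
plate 300 [[-0.0069, 0.0162, 0.0363, 0.0563, 0.0596], [-0.0496, -0.0397, 0.0008, 0.0396, 0.0518]] 0.0964
kn 84 [[-0.0079, -0.0041, 0.0041, 0.0238, 0.0289], [-0.0463, -0.0365, -0.0063, 0.0346, 0.0378]] 0.1019
scene0 1249 [0.5467 0.1924] [0.141  0.1432] 70.47
top 733 [[-0.0015, 0.047, 0.096, 0.1301, 0.1326], [-0.0699, -0.0639, -0.0147, 0.058, 0.0675]] 0.091
plate 238 [[-0.0005, 0.0157, 0.0352, 0.0555, 0.0592], [-0.0499, -0.0422, -0.0036, 0.0391, 0.0506]] 0.097
kn 41 [[-0.0046, -0.0019, 0.0042, 0.0095, 0.0189], [-0.0401, -0.0389, 0.0159, 0.0355, 0.0385]] 0.1029
```

View pics/h.png

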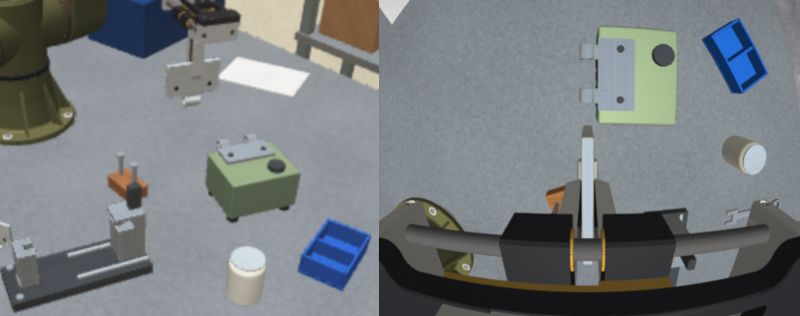

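```bash
cat > leaf.py <<'E'
from h import *
def leafscene(W,p,R):
    T=(W-p)@R          # tool coords
    m=(np.abs(T[...,1])<.018)&(np.abs(T[...,0])<.062)&(T[...,2]>.165)&(T[...,2]<.27)
    return T[m]
if __name__=="__main__":
    z=np.load("s2.npz");p,R=z["p"],z["R"]
    T=leafscene(z["W"],p,R);print("scene",len(T))
    pl=T[(T[:,2]<.222)&(np.abs(T[:,0])>.014)]
    A=np.c_[pl[:,0],pl[:,2],np.ones(len(pl))];c=np.linalg.lstsq(A,pl[:,1],rcond=None)[0];print("plane y=ax+bz+c",c,"y at z .19",c[1]*.19+c[2])
    print("x pct",np.percentile(pl[:,0],[0,2,98,100]))
    for x0 in(-.04,-.03,-.02,.02,.03,.04):
        q=T[np.abs(T[:,0]-x0)<.006];print(x0,"z",np.round([q[:,2].min(),q[:,2].max()],4))
    k=T[T[:,2]>.232];print("knuckle",len(k),"x",k[:,0].min(),k[:,0].max(),"z",k[:,2].min(),k[:,2].max(),"y",np.percentile(k[:,1],[2,50,98]))
    W=np.load("w4.npz")["W"];T=(W-p)@R
    q=T[(np.abs(T[...,1])<.02)&(np.abs(T[...,0])<.07)&(T[...,2]>.155)&(T[...,2]<.26)]
    print("wrist",len(q));
    for lo in np.arange(.155,.26,.01):
        s=q[(q[:,2]>=lo)&(q[:,2]<lo+.01)]
        if len(s)>5: print(round(lo,3),len(s),"x",np.round(np.percentile(s[:,0],[1,50,99]),4),"y",np.round(np.percentile(s[:,1],[1,50,99]),4))
E
python3 leaf.py
```

```text
scene 760
plane y=ax+bz+c [ 0.00559163  0.02009892 -0.00055412] y at z .19 0.003264673068932768
x pct [-0.05302498 -0.05156479  0.04602511  0.0479621 ]
-0.04 z [0.1678 0.2268]
-0.03 z [0.1678 0.228 ]
-0.02 z [0.168  0.2498]
0.02 z [0.1683 0.2285]
0.03 z [0.1678 0.2289]
0.04 z [0.1686 0.2267]
knuckle 74 x -0.017799557220808202 0.012328318760787932 z 0.23221932023376674 0.2509544994248061 y [-0.00680756  0.00705309  0.01183455]
wrist 3489
0.155 443 x [-0.0073  0.0086  0.0093] y [-0.0165 -0.0044  0.0149]
0.165 2150 x [-0.0516  0.0091  0.0462] y [-0.0149 -0.0008  0.0132]
0.175 287 x [0.0069 0.0089 0.0466] y [-0.0162 -0.0008  0.015 ]
0.185 223 x [0.0068 0.0085 0.0466] y [-0.0157 -0.0008  0.0143]
0.195 64 x [0.0068 0.0268 0.0466] y [-0.0087 -0.0005  0.0089]
0.205 25 x [0.046  0.0464 0.0466] y [-0.0041 -0.0008  0.003 ]
0.215 22 x [0.0457 0.0464 0.0466] y [-0.0042 -0.0005  0.003 ]
0.225 17 x [-0.0046  0.0461  0.0466] y [-0.0062 -0.0002  0.0053]
0.235 253 x [-0.0068  0.0032  0.0116] y [-0.0105 -0.0062  0.0094]
```

The picture shows the housing with its two knuckles clearly (right half, (588,52) and (588,95)), and the leaf in the grip pointing at the gap. Moving to just above the bore.

Call:
{"name": "jog_arm", "arguments": {"rows": [{"gripper":0.0,"slide":[0.03,0,0],"spin":0.005},{"gripper":0.0,"slide":[0.07,-0.001,0.01],"spin":0.005},{"gripper":0.0,"slide":[0.1,-0.0015,0.03],"spin":0.005},{"gripper":0.0,"slide":[0.104,-0.0015,0.05],"spin":0.005},{"gripper":0.0,"slide":[0.104,-0.0015,0.06],"spin":0.005},{"gripper":0.0,"slide":[0.104,-0.0015,0.06],"spin":0.005},{"gripper":0.0,"slide":[0.104,-0.0015,0.06],"spin":0.005},{"gripper":0.0,"slide":[0.104,-0.0015,0.06],"spin":0.005}]}}

```text
time_s: 10.0
ee_pos: [0.4892, 0.2163, 0.3889]
eef_rot: [3.14, -0.001, 1.232]
force: [-0.2, -0.3, -2.5]
grip_width: 0.0078
grip_force: 30.0
```

```bash
cat > chk.py <<'E'
from h import *
import sys
b,d2,W2=shot("wrist");o=telemetry.get_obs();p=np.array(o["ee_pos"]);R=Ro.from_euler("xyz",o["eef_rot"]).as_matrix();print(np.round(p,4),np.round(o["eef_rot"],4),o["grip_force"],np.round(o["force"],1),o["time_s"])
a,d,W=shot("scene")
np.savez(sys.argv[1]+".npz",W=W,W2=W2,a=a,b=b,p=p,R=R)
v=np.concatenate([cv2.resize(a[105:205,260:380],(480,400),interpolation=cv2.INTER_CUBIC),cv2.resize(b,(533,400))],1);save(sys.argv[1]+".png",cv2.resize(v,(800,316)))
for n,w in(("wrist",W2),("scene",W)):
    T=(w-p)@R
    for nm,(xl,xh,yl,yh,zl,zh) in dict(plate=(-.06,.06,-.015,.015,.16,.222),platelow=(.03,.06,-.015,.015,.2,.228),knuckle=(-.02,.02,-.014,.014,.235,.256)).items():
        q=T[(T[...,0]>xl)&(T[...,0]<xh)&(T[...,1]>yl)&(T[...,1]<yh)&(T[...,2]>zl)&(T[...,2]<zh)]
        if len(q)>5: print(n,nm,len(q),"xyz",np.round(np.percentile(q,[2,50,98],axis=0).T,4).tolist())
    h=[.4879,.2131,0];c,s=np.cos(-.3393),np.sin(-.3393);H=(w-h)@np.array([[c,-s,0],[s,c,0],[0,0,1]])
    for nm,y0 in(("kn-",-.03),("kn+",.03)):
        q=H[(np.abs(H[...,1]-y0)<.014)&(np.abs(H[...,0])<.012)&(H[...,2]>.0985)&(H[...,2]<.106)]
        if len(q)>5: print(n,nm,len(q),"xyz",np.round(np.percentile(q,[2,50,98],axis=0).T,4).tolist())
    q=H[(H[...,0]>.02)&(H[...,0]<.1)&(np.abs(H[...,1])<.06)&(H[...,2]>.085)&(H[...,2]<.0935)]
    if len(q)>5: print(n,"top z",np.median(q[:,2]))
    q=(H[...,0]>-.02)&(H[...,0]<.14)&(np.abs(H[...,1])<.09)&(H[...,2]>.084)&(H[...,2]<.106)
    r=cv2.minAreaRect(H[q][:,:2].astype(np.float32));print(n,"rect",np.round(r[0],4),np.round(r[1],4),round(r[2],2))
E
python3 chk.py c1
```

```text
[0.4892 0.2164 0.3888] [ 3.1401e+00 -1.2000e-03  1.2320e+00] 29.99207854270935 [ 0.6 -0.3 -3.2] 10.05
wrist plate 2908 xyz [[-0.0271, 0.0088, 0.0463], [-0.0134, -0.0001, 0.0135], [0.1612, 0.1698, 0.1992]]
wrist platelow 68 xyz [[0.0457, 0.0463, 0.0465], [-0.0039, -0.0003, 0.0033], [0.2018, 0.2125, 0.2268]]
wrist knuckle 252 xyz [[-0.0066, 0.0037, 0.0113], [-0.0103, -0.006, 0.0095], [0.2353, 0.2379, 0.2444]]
wrist kn+ 92 xyz [[-0.0085, 0.0071, 0.0091], [0.021, 0.0327, 0.039], [0.0986, 0.0998, 0.102]]
wrist top z 0.09069481604199092
wrist rect [0.06   0.0001] [0.1391 0.1388] 0.2
scene plate 514 xyz [[-0.0518, -0.0089, 0.0457], [-0.005, 0.0038, 0.0142], [0.1643, 0.193, 0.2209]]
scene platelow 39 xyz [[0.0304, 0.0391, 0.0473], [-0.0006, 0.004, 0.0063], [0.2017, 0.213, 0.2262]]
scene knuckle 51 xyz [[-0.018, -0.0082, 0.0104], [-0.0067, 0.0067, 0.0115], [0.2353, 0.2418, 0.2516]]
scene kn- 25 xyz [[-0.0035, 0.004, 0.0111], [-0.04, -0.0317, -0.0199], [0.099, 0.1025, 0.1048]]
scene kn+ 22 xyz [[-0.0038, 0.0032, 0.011], [0.0204, 0.0285, 0.0383], [0.0987, 0.103, 0.1051]]
scene top z 0.09144536416805571
scene rect [0.0631 0.0004] [0.1428 0.1402] 89.75
```

View pics/c1.png

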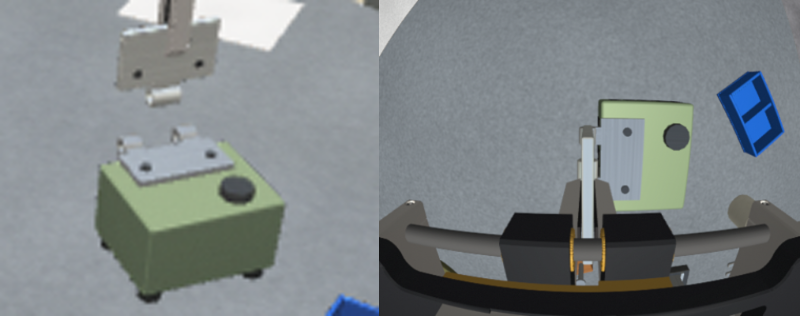

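Left half: leaf knuckle at (163,97) sits above the gap between the fixed knuckles at (130,145) and (183,133). Right half: the leaf is aligned with the knuckle line. Lowering.

Call:
{"name": "jog_arm", "arguments": {"rows": [{"gripper":0.0,"slide":[-0.0005,0,0.01],"spin":0},{"gripper":0.0,"slide":[-0.0005,0,0.02],"spin":0},{"gripper":0.0,"slide":[-0.0005,0,0.03],"spin":0},{"gripper":0.0,"slide":[-0.0005,0,0.04],"spin":0},{"gripper":0.0,"slide":[-0.0005,0,0.048],"spin":0},{"gripper":0.0,"slide":[-0.0005,0,0.053],"spin":0},{"gripper":0.0,"slide":[-0.0005,0,0.053],"spin":0},{"gripper":0.0,"slide":[-0.0005,0,0.053],"spin":0}]}}

```text
time_s: 10.9
ee_pos: [0.489, 0.2165, 0.3349]
eef_rot: [3.141, -0.0, 1.233]
force: [0.6, 0.3, -1.6]
grip_width: 0.0074
grip_force: 30.0
```

```bash
python3 chk.py c2
cat > cyl.py <<'E'
# fit tube axes (x,z; radius 10 known) for fixed and loose knuckles, in the housing frame
from h import *
import sys
from scipy.optimize import least_squares
z=np.load(sys.argv[1]+".npz")
c,s=np.cos(-.3393),np.sin(-.3393);A=np.array([[c,-s,0],[s,c,0],[0,0,1]])
for n in("W","W2"):
    H=(z[n]-[.4879,.2131,0])@A
    for nm,lo,hi in(("kn-",-.037,-.023),("leaf",-.012,.012),("kn+",.023,.037)):
        m=(H[...,1]>lo)&(H[...,1]<hi)&(np.abs(H[...,0])<.0145)&(H[...,2]>.075)&(H[...,2]<.106)
        q=H[m]
        if len(q)<6: continue
        f=lambda v:np.hypot(q[:,0]-v[0],q[:,2]-v[1])-.01
        r=least_squares(f,[0,.093],loss="soft_l1",f_scale=.001)
        print(n,nm,len(q),np.round(r.x*1e3,2),"mm, rms",round(np.sqrt(np.median(r.fun**2))*1e3,2),np.round(np.ptp(q,axis=0)*1e3,1))
E
python3 cyl.py c2
```

```text
[0.489  0.2165 0.335 ] [ 3.1411e+00 -4.0000e-04  1.2328e+00] 29.99206244945526 [ 1.  -0.1 -1.6] 10.95
wrist plate 2922 xyz [[-0.0274, 0.0088, 0.0464], [-0.0135, -0.0002, 0.0133], [0.1611, 0.17, 0.2004]]
wrist platelow 71 xyz [[0.0454, 0.0463, 0.0465], [-0.0042, -0.0008, 0.0032], [0.2007, 0.2126, 0.2267]]
wrist knuckle 319 xyz [[-0.0063, 0.0058, 0.0196], [-0.0104, 0.0053, 0.0129], [0.2352, 0.238, 0.2445]]
wrist kn+ 192 xyz [[-0.0083, 0.0059, 0.009], [0.0201, 0.03, 0.0391], [0.0987, 0.1002, 0.1026]]
wrist top z 0.090757071847706
wrist rect [ 0.0598 -0.0001] [0.1402 0.1392] 0.07
scene plate 462 xyz [[-0.0518, -0.0093, 0.0456], [-0.0035, 0.0039, 0.0139], [0.1647, 0.1935, 0.2207]]
scene platelow 37 xyz [[0.0302, 0.0389, 0.0471], [0.0011, 0.0035, 0.0069], [0.2013, 0.2134, 0.2259]]
scene knuckle 33 xyz [[-0.0167, -0.0018, 0.0198], [-0.0054, 0.0066, 0.0125], [0.2353, 0.2384, 0.2454]]
scene kn- 19 xyz [[-0.0037, 0.0046, 0.0117], [-0.0392, -0.0298, -0.0212], [0.0988, 0.1022, 0.1049]]
scene kn+ 20 xyz [[0.0001, 0.0064, 0.0104], [0.019, 0.027, 0.0388], [0.0987, 0.1018, 0.1058]]
scene top z 0.09158089591380347
scene rect [0.0637 0.0005] [0.1421 0.1405] 89.65
W kn- 20 [ 3.8  92.88] mm, rms 1.48 [19.2 12.8 18. ]
W leaf 39 [-0.77 94.6 ] mm, rms 1.64 [18.6 23.8 18.1]
W kn+ 20 [-1.36 99.3 ] mm, rms 1.68 [19.7 13.5 15.1]
W2 leaf 202 [-0.46 91.09] mm, rms 0.23 [19.9 15.9  9.9]
W2 kn+ 288 [ 1.15 93.7 ] mm, rms 0.79 [23.6 13.9  8.3]
```

View pics/c2.png

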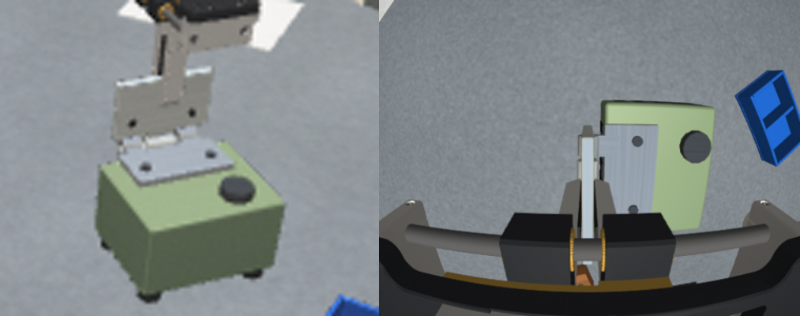

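```bash
cat > cyl2.py <<'E'
from h import *
from scipy.optimize import least_squares
c,s=np.cos(-.3393),np.sin(-.3393);A=np.array([[c,-s,0],[s,c,0],[0,0,1]])
def fit(q,g,gate=.003):
    g=np.array(g,float)
    for _ in range(6):
        k=q[np.abs(np.hypot(q[:,0]-g[0],q[:,2]-g[1])-.01)<gate]
        g=least_squares(lambda v:np.hypot(k[:,0]-v[0],k[:,2]-v[1])-.01,g).x
        gate=max(.0012,gate*.7)
    return g*1e3,len(k)
for f,n in(("w4","W"),("c1","W2"),("c2","W2"),("s0","W"),("c1","W"),("c2","W")):
    z=np.load(f+".npz");H=(z[n]-[.4879,.2131,0])@A
    for nm,lo,hi in(("kn-",-.038,-.022),("kn+",.022,.038)):
        q=H[(H[...,1]>lo)&(H[...,1]<hi)&(np.abs(H[...,0])<.0125)&(H[...,2]>.088)&(H[...,2]<.106)]
        if len(q)>8: g,k=fit(q,[0,.093]);print(f,n,nm,len(q),k,np.round(g,2))
for f,n in(("s2","W"),("c1","W"),("c2","W"),("c1","W2"),("c2","W2")):
    z=np.load(f+".npz");H=((z[n]-z["p"])@z["R"]);H=np.stack([H[...,1],H[...,0],.3-H[...,2]],-1)
    q=H[(np.abs(H[...,1]+.003)<.0135)&(np.abs(H[...,0])<.0125)&(H[...,2]>.045)&(H[...,2]<.0665)]
    if len(q)>8: g,k=fit(q,[0,.058]);print("leaf in tool",f,n,len(q),k,"y",round(g[0],2),"z",round(300-g[1],2))
F=[]
for _ in range(8): cams.camera("top");F.append(telemetry.get_obs()["force"])
print(np.round(F,1).tolist())
E
python3 cyl2.py
```

```text
w4 W kn- 279 241 [ 0.69 93.68]
w4 W kn+ 295 253 [3.000e-02 9.363e+01]
c1 W2 kn+ 156 138 [ 0.64 93.51]
c2 W2 kn+ 267 235 [ 0.5  93.59]
s0 W kn- 22 12 [ 0.78 93.39]
s0 W kn+ 25 14 [4.000e-02 9.392e+01]
c1 W kn- 23 12 [ 0.39 94.51]
c1 W kn+ 23 10 [ 0.77 94.12]
c2 W kn- 24 12 [ 3.02 93.01]
c2 W kn+ 19 8 [-0.52 94.53]
leaf in tool s2 W 54 29 y -0.85 z 243.24
leaf in tool c1 W 49 25 y -0.98 z 242.66
leaf in tool c2 W 29 14 y 1.24 z 243.68
leaf in tool c1 W2 236 233 y -0.4 z 243.78
leaf in tool c2 W2 230 230 y -0.52 z 243.96
[[-0.5, -0.6, -3.0], [0.5, 0.2, -2.6], [0.2, -0.4, -1.8], [-0.3, 0.2, -1.5], [-0.3, -1.0, -2.2], [-0.6, -0.2, -2.9], [-0.2, -0.3, -3.2], [1.0, 0.5, -3.2]]
```

Call:
{"name": "jog_arm", "arguments": {"rows": [{"gripper":0.0,"slide":[-0.0005,0.001,-0.0022],"spin":0},{"gripper":0.0,"slide":[-0.0005,0.001,-0.0022],"spin":0},{"gripper":0.0,"slide":[-0.0005,0.001,-0.0022],"spin":0},{"gripper":0.0,"slide":[-0.0005,0.001,-0.0022],"spin":0}]}}

```text
time_s: 11.8
ee_pos: [0.4897, 0.2156, 0.3368]
eef_rot: [-3.142, 0.0, 1.233]
force: [0.6, -0.2, -1.9]
grip_width: 0.0078
grip_force: 30.0
```

```bash
python3 chk.py c3 | grep -v scene; sed -i 's/("c2","W"))/("c3","W2"),("c3","W"))/; s/("c2","W2")):/("c2","W2"),("c3","W2"),("c3","W")):/' cyl2.py; python3 cyl2.py | grep -E "c3|\[\["
python3 - <<'E'
from h import *
z=np.load("c3.npz");A=cv2.resize(z["a"][110:170,285:335],(500,600),interpolation=cv2.INTER_CUBIC);save("c3z.png",A)
E
```

```text
[0.4897 0.2156 0.3368] [-3.1415e+00  1.0000e-04  1.2328e+00] 29.992079436779022 [ 0.3 -0.4 -2.2] 11.85
wrist plate 2915 xyz [[-0.027, 0.0088, 0.0464], [-0.0134, -0.0002, 0.0133], [0.1612, 0.1699, 0.1998]]
wrist platelow 69 xyz [[0.0458, 0.0463, 0.0465], [-0.004, -0.0007, 0.0032], [0.2021, 0.2123, 0.2273]]
wrist knuckle 328 xyz [[-0.0062, 0.006, 0.0198], [-0.0103, 0.0054, 0.013], [0.2352, 0.2381, 0.2443]]
wrist kn+ 196 xyz [[-0.0083, -0.0051, 0.0091], [0.02, 0.03, 0.0389], [0.0986, 0.1002, 0.1023]]
wrist top z 0.09071842479223326
wrist rect [0.0601 0.0001] [0.1392 0.1392] 89.91
c3 W2 kn+ 273 237 [ 0.54 93.62]
c3 W kn- 25 15 [ 0.66 93.83]
c3 W kn+ 24 13 [ 2.44 91.89]
leaf in tool c3 W2 230 230 y -0.52 z 243.86
leaf in tool c3 W 32 17 y 0.59 z 243.32
[[0.2, 0.4, -2.7], [-1.1, -0.0, -3.2], [0.7, 0.5, -3.1], [0.3, -0.1, -2.9], [-0.3, -0.3, -2.9], [-0.5, -0.7, -2.7], [-0.3, 0.0, -2.9], [-1.6, 0.9, -2.6]]
```

View pics/c3z.png

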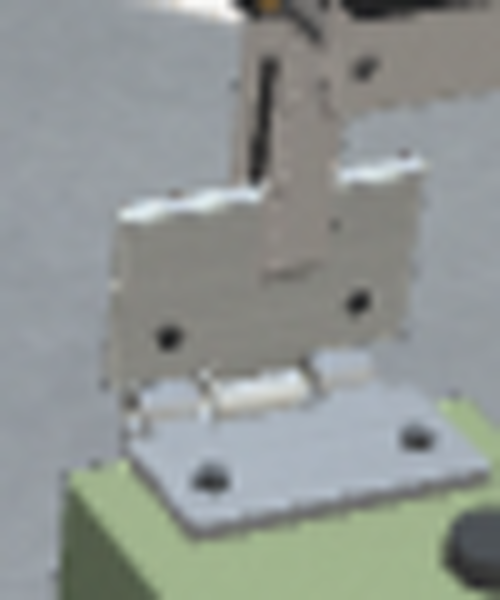

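The enlarged picture shows the loose knuckle at (260,390) in line between the fixed ones at (170,400) and (345,367), with gaps on both sides. The fitted axes agree within 1 mm and the force equals the leaf's own weight, so I am handing in.

```bash
python3 -c "
from station import workorder;print(workorder.hand_in())"
```

```text
the job is handed in; nothing more can be done
None
```

I opened the jaw about 53 mm, lifted the leaf out, and handed the job in with it held between the fixed knuckles; the fitted bores agree within about 1 mm and the measured force shows no contact with the housing, but the hand-in returned no verdict.

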